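# Open the push-and-turn solvent bottle in its holder

### The job

Stand the square brown solvent bottle, cap still on, in the square pocket of the raised blue holder so that it sits upright and fully down on the pocket floor. With the bottle in the holder, push its white safety cap down, twist it anticlockwise (seen from above) until it comes free, and lift it straight up. Finish while still holding the cap in the gripper, level and several centimetres above the open bottle, which stays in the holder; leave the other things on the desk alone.

Things in the scene. Friction and masses are not known exactly. Their poses are not given: they have to be found in the camera images.
- bottle_center (a point): Loose brown bottle, plain label with orange band, about 0.25 kg with cap. Body 48 x 48 mm square, 52 mm high; 92 mm high with the cap on. Point: centre of the body, 26 mm above the underside; z up the bottle, x and y square to its flat sides. Starts upright on the desk, cap locked on; may be carried by the body or by the locked cap.
- bottle: The same bottle; origin at the centre of its underside. Body top at 52 mm, low shoulder to 57 mm, neck 25 mm in diameter to 80 mm with two lugs out to 35 mm diameter; with the cap off a sprung white seal stands in the mouth up to 89 mm.
- cap_center (a point): White round ribbed safety cap, two orange arrows on top; 44 mm diameter, 24 mm high, 45 g. Point: its centre, 12 mm above the skirt's lower edge, 12 mm below the top; z up. Locked on, it is 54 mm above bottle_center, x axis along the bottle's. It must be lifted some 20 mm to clear the neck and seal.
- cap: The same cap; origin at the centre of the skirt's lower edge. A spring holds it up: 2.5 N at rest, 6 N when pushed down 5 mm, 8 N at the stop 8 mm down. It turns only anticlockwise seen from above and only while pushed down 5.5 mm or more; past 52 degrees it is free (60 to 110 is good), then lifts straight off. If the bottle is not kept from turning, it turns along.
- holder_pocket (a point): Centre of the floor of the square pocket in the raised holder, 62 mm above the desk; x and y along the pocket's sides. Pocket 52 x 52 mm inside, 5 mm walls rising 16 mm above this floor, then a small lip flaring outward to 22 mm above it. The bottle fits in any of the four quarter-turn positions with 2 mm play on each side and cannot turn in it.
- holder: The holder, fixed in place: 100 mm square aluminium foot 10 mm thick, 36 mm square column, blue square cup 62 mm wide outside (68 mm at the lip) on top, 84 mm high in all. Origin: centre of its underside.
- weight_1: brass check weight with a knob, 38 mm wide, 60 mm high; origin at the centre of its underside; not to be disturbed
- oil_dropper: small dropper bottle, 33 mm wide, 102 mm high; origin at the centre of its underside; not to be disturbed
- marker_pen: white marker pen lying on the desk, 17 x 135 x 16 mm, origin under its centre; not to be disturbed
- micrometer: outside micrometer lying on the desk, 47 x 136 x 16 mm, origin under its centre; not to be disturbed
There are look-alikes about, which are no part of the job. What is meant by the cap is not turquoise, and is the larger of those in its own colour. Leave any purple look-alike of the bottle alone.

How it is judged:
On the way, in this order (a step that is already met when the one before it is completed fails the run):
1. the bottle stands upright, fully down in the holder's pocket, with its cap still locked on (horizontal distance between bottle_center and holder_pocket below 0.005 m and z of bottle_center in the frame of holder_pocket below 0.03 m and angle between bottle_center's own z axis and vertical below 0.08 rad and angle between the x axis of cap_center and the x axis of bottle_center, either way round below 0.5 rad and z of cap_center in the frame of bottle_center below 0.058 m), for 0.2 s.
2. with the bottle in the holder, the cap is turned more than 30 degrees from its locked position while it is pushed down at least 3.5 mm (horizontal distance between bottle_center and holder_pocket below 0.005 m and z of bottle_center in the frame of holder_pocket below 0.03 m and z of cap_center in the frame of bottle_center below 0.0505 m and angle between the x axis of cap_center and the x axis of bottle_center, either way round above 0.5 rad).
At the end, for the whole second after the job is handed in: bottle upright (0.08 rad) and fully down in the pocket (within 5 mm of its centre, body centre under 30 mm above its floor); cap held in the fingers 30 to 200 mm above where it was locked on, within 30 mm of the bottle axis, level within 0.35 rad, touching neither bottle nor holder (horizontal distance between bottle_center and holder_pocket below 0.005 m and z of bottle_center in the frame of holder_pocket below 0.03 m and angle between bottle_center's own z axis and vertical below 0.08 rad and z of cap_center in the frame of bottle_center between 0.084 and 0.254 m and horizontal distance between cap_center and bottle_center below 0.03 m and angle between cap_center's own z axis and vertical below 0.35 rad and contact force between the fingers and cap above 1 N and contact force between cap and bottle below 0.1 N and contact force between cap and holder below 0.1 N); the arm keeps its last pose, push and grip.
It fails at once if the bottle is tipped over (more than 0.8 rad) (angle between bottle_center's own z axis and vertical above 0.8 rad).
It fails at once if a bystander is moved by more than 25 mm (distance of any of weight_1, oil_dropper, marker_pen, micrometer from where it was at the start of the episode above 0.025 m).
It also fails if it takes over 42 s, if anything falls off the work surface, if the arm or the gripper's body presses on something with over 40 N, if the wrist force passes 120 N, or if a joint passes its speed limit or range.

### The arm

A 6-joint arm with a two-finger parallel gripper is mounted at the origin on a cart in front of the work surface, level with it; the furniture and walls round the work are solid. World frame = base frame: x ahead of the robot, y to its left, z up, the work surface at z = 0. Lengths are in m, angles in rad, forces in N, time in s.
With the tool pointing down it reaches from about 0.25 to 0.8 m from the base axis. Payload 8.5 kg.
Tool frame: the origin (TCP) lies at the very end of the fingers, on their centre line; the grasp point (between the pads) lies hold_point_z behind it (hold_point_z is the distance from the TCP to the grasp point, in m); x points along the fingers, z is the direction in which the jaws open and shut, and the axes are right-handed (so a half turn about x gives the same grasp; the last joint's range is limited). The gripper opens to 85 mm and grips with 20 to 120 N. Pads are 22 mm wide; open, the fingers measure 114 mm over their backs; the gripper's body (76 mm by 85 mm) begins 54 mm behind the grasp point. The pads swing forward as they close: fully open they stand 13 mm farther back than shut.
Start: joints at [1.284, 0.238, -0.013, 1.319, 0, 1.571], TCP at [0.148, 0.504, 0.231] pointing down, gripper open.
Joint ranges: [-2.66, 2.66], [-1.03, 1.9], [-1.14, 1.46], [-1.82, 2.27], [-1.45, 1.34], [-3.14, 3.14]. Speed limits (rad/s): [2.22, 2.22, 2.79, 3.14, 3.14, 3.14].

### API

Orientations are given as a rotation vector (axis times angle).
In Python, from workcell import get_obs, capture, camera_model, close_job, recognise, regions_of, hold_point_z gives the robot as it stands.
- The arm moves only by the tool carry_out, never from a script. Its argument "plan" is a list of rows, each a list of 5 numbers: the shift along the tool's x, y, z in units of 0.3 m (1.0 is 0.3 m), then the turn about the tool's x in units of pi rad (1.0 is pi rad), then the closure, from -1 (fully open) to 1 (shut), so that 0 is half open. In form: [[tx, ty, tz, spin, jaw], ...]. A call has 1 to 12 rows; each row is the pose to reach, as a shift and turn from the pose commanded when the call began, along the tool's axes at that moment, turning the shorter way round; what a row does not reach only later rows make up. A row lasts 1/12 s, in which the tool goes at most 41.7 mm and 7.16 degrees, less where a joint would pass 70% of its speed; a pose out of reach is approached as far as the arm can. A call with a number of a shift or a turn outside -1 to 1 is refused whole. A call with a gripper value outside its range is refused whole. The fingers move at their own pace and stop on an object; the grip force is fixed at half the most. Time passes only in rows, so rows that repeat a pose let the fingers close. It gives the time, the measured TCP pose, the force and the opening at its end, in the units of the state.
- get_obs(): the state, without advancing time (a new reading comes with each control period).
- capture(name): name is "side" or "top"; returns (picture, depth): 480x640x3 uint8, red, green, blue; 480x640 float32, m along the optical axis (not along the pixel's ray), 0 where there is no reading.
- camera_model(name): a dict with "K" (3x3 intrinsics, pixels), "camera_from_world" (4x4, takes a point from world to camera coordinates). Camera axes: x right, y down, z forward; pixel columns grow to the right and rows downward; lengths in m; the calibration is good to about 2 mm. A picture is of the moment at which its call begins. camera_model takes no time and is no camera call.
- close_job(): hands the job in, once; it reports no verdict.
Trained networks look in the newest picture that a camera, given by its name, has taken for a name from the list of things; names that differ only in an ending like _2 or _b are one class to them, and where a whole thing is asked for, a point or a joint stands for the part that bears it (a point fixed in the world has none). Each returns a list of dicts, best first, with "confidence" (0 to 1); they miss things now and then, are a little off and sometimes report something else, mostly with a low value. They report only what shows in the picture. A call takes as long as a camera call. They do not tell look-alikes from the thing itself.
- recognise(camera, label): "location" ([x, y, z] in m, in world coordinates, good to about 4 mm: the middle of the surface that is visible of it).
- regions_of(camera, label): "region" (480x640 bool, what is visible of it).
The state is a dict: "time": time; "q": joint angles; "joint_vel": joint speeds; "joint_torque": joint torques, N m; "tool_pos": TCP position; "tool_rot": TCP orientation; "ft_force": force on the tool from outside, world axes, zero at the start; "moment": the same for the moment, N m; "grip_width": finger opening in m.
Only numpy, scipy, OpenCV 4.12 (cv2) and the standard library are available. Lean on these libraries where they do the work, as an engineer would, in place of code of your own. Each camera call takes 0.05 s, during which the arm holds its last target.

## Working session

There is one attempt and no reset: what is moved stays moved. The work goes in short steps, Python scripts to look and compute and a tool call to move; the robot and the scene stay as the last step left them, time stands still between calls to the robot, and variables do not carry over. Pictures are saved under pics/ and viewed, and the job is handed in when it is done.

Besides the shell and the picture viewer there is one more tool, called after ">>>" by a JSON object that holds its "name" and its "arguments". carry_out: Moves the arm, as the interface text tells. Shifts and turns lie within -1 to 1; 1 stands for 0.3 m of shift or pi rad of turn. Its arguments: {"type":"object","properties":{"plan":{"type":"array","items":{"type":"array","items":{"type":"number","minimum":-1,"maximum":1}}}},"required":["plan"]}

```bash
ls; mkdir -p pics
cat > h.py <<'E'
import numpy as np, cv2
from workcell import *
def save(n,img): cv2.imwrite(f'pics/{n}.png',img[:,:,::-1])
def world(cam,d,mask=None):
    m=camera_model(cam);K=np.array(m['K']);T=np.linalg.inv(np.array(m['camera_from_world']))
    v,u=np.mgrid[:480,:640]
    P=np.stack([(u-K[0,2])/K[0,0]*d,(v-K[1,2])/K[1,1]*d,d],-1)
    return P@T[:3,:3].T+T[:3,3]
E
python3 - <<'E'
from h import *
o=get_obs();print(o,hold_point_z if not callable(hold_point_z) else hold_point_z())
for c in ['side','top']:
    p,d=capture(c);save(c+'0',p);np.save(c+'0.npy',d);m=camera_model(c);print(c,m)
    for l in ['bottle','cap','holder','weight_1','oil_dropper','marker_pen','micrometer']:
        for r in recognise(c,l): print(c,l,np.round(r['location'],3),round(r['confidence'],2))
E
```

```text
pics
{'time': 0.0, 'q': array([ 1.28400698e+00,  2.38747858e-01, -1.42713393e-02,  1.31921577e+00,
        3.67574886e-05,  1.57076904e+00]), 'joint_vel': array([-1.69238138e-04, -7.25854947e-04, -6.39489803e-05,  2.55705915e-05,
        9.87771180e-04, -2.21931343e-03]), 'joint_torque': array([ 1.29786840e-03, -5.38785553e+01,  3.46441448e+01,  1.79993111e-02,
        8.68171719e-05, -1.60697380e-05]), 'tool_pos': array([0.14837563, 0.50314528, 0.23068826]), 'tool_rot': array([-0.9962675 ,  1.3325227 ,  0.99488422]), 'ft_force': array([ 0.69314852,  0.71621241, -0.19014193]), 'moment': array([-0.01444066,  0.02542031,  0.00863843]), 'grip_width': 0.08520076460233898} 0.0187
side {'K': array([[619.75258543,   0.        , 330.91446819],
       [  0.        , 619.75258543, 234.01506402],
       [  0.        ,   0.        ,   1.        ]]), 'camera_from_world': array([[-0.90092085, -0.43344464,  0.02161865,  0.62250903],
       [-0.27150109,  0.52405618, -0.80724983,  0.02698535],
       [ 0.33856873, -0.73313769, -0.58981383,  1.09913689],
       [ 0.        ,  0.        ,  0.        ,
[... 564 characters left out ...]
a_from_world': array([[-0.0060429 , -0.99941556, -0.03364547,  0.36009771],
       [-0.98891828,  0.01096374, -0.14805552,  0.50037898],
       [ 0.14833787,  0.03237793, -0.98840657,  0.99555051],
       [ 0.        ,  0.        ,  0.        ,  1.        ]])}
top bottle [0.424 0.23  0.057] 0.91
top bottle [0.406 0.333 0.047] 0.59
top cap [0.42  0.341 0.091] 0.91
top cap [0.423 0.415 0.012] 0.74
top cap [0.506 0.365 0.023] 0.63
top holder [0.474 0.084 0.061] 0.81
top holder [0.421 0.334 0.088] 0.41
top weight_1 [0.584 0.284 0.038] 0.58
top weight_1 [0.407 0.331 0.049] 0.53
top oil_dropper [0.588 0.332 0.064] 0.67
top marker_pen [0.569 0.487 0.015] 0.61
top micrometer [0.412 0.56  0.012] 0.65
```

View pics/side0.png

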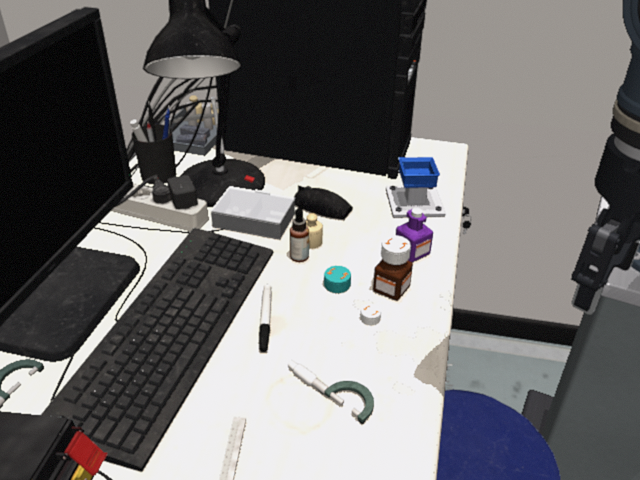

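View pics/top0.png

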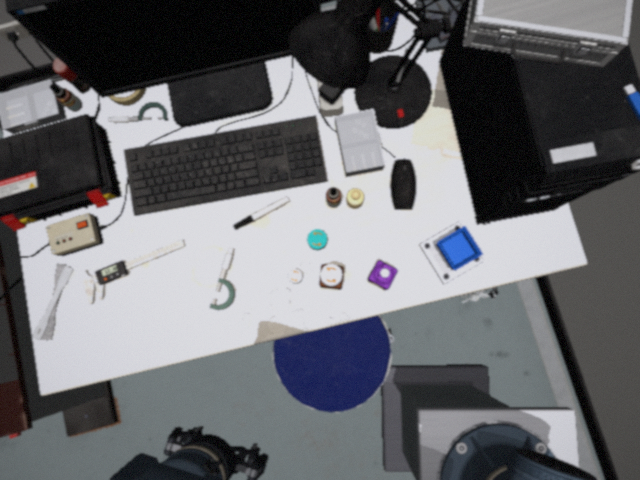

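```bash
cat > m.py <<'E'
from h import *
import sys
C={}
for c in ['side','top']:
    p,d=capture(c);W=world(c,d);C[c]=(p,W,d>0)
ims=[cv2.resize(C['side'][0][140:340,300:480],(720,800))[:600], cv2.resize(C['top'][0][210:310,270:500],(800,348),interpolation=cv2.INTER_CUBIC)]
save(sys.argv[1]+'s',cv2.resize(C['side'][0][140:310,320:470],None,fx=3.5,fy=3.5,interpolation=cv2.INTER_CUBIC));save(sys.argv[1]+'t',ims[1])
np.savez('c.npz',**{c+k:v for c in C for k,v in zip('pWd',C[c])})
E
python3 m.py m1
python3 - <<'E'
from h import *
Z=np.load('c.npz')
def st(n,Q):
    if len(Q)<8: print(n,len(Q));return
    r=cv2.minAreaRect((Q[:,:2]*1000).astype(np.float32))
    print(n,len(Q),'mean',np.round(Q.mean(0),4),'lo',np.round(np.percentile(Q,2,0),3),'hi',np.round(np.percentile(Q,98,0),3),'rect',np.round(r[0],1),np.round(r[1],1),round(r[2],1))
for c in ['side','top']:
    W=Z[c+'W'];P=Z[c+'p'].astype(int)
    near=(np.hypot(W[...,0]-.42,W[...,1]-.338)<.055)&Z[c+'d']
    for lo,hi in [(.003,.05),(.05,.06),(.06,.072),(.072,.086),(.086,.1)]:
        st(f'{c} bot {lo}',W[near&(W[...,2]>lo)&(W[...,2]<hi)])
    near=(np.hypot(W[...,0]-.475,W[...,1]-.085)<.085)&Z[c+'d']
    for lo,hi in [(.005,.015),(.055,.068),(.068,.08),(.08,.095)]:
        st(f'{c} hold {lo}',W[near&(W[...,2]>lo)&(W[...,2]<hi)])
    blue=(P[...,2]>P[...,0]+60)&(P[...,2]>P[...,1]+40)&near
    st(c+' blue',W[blue])
E
```

```text
side bot 0.003 944 mean [0.4177 0.3528 0.0293] lo [0.397 0.321 0.005] hi [0.446 0.362 0.05 ] rect [422.3 337. ] [51.  49.2] 82.2
side bot 0.05 254 mean [0.4193 0.3456 0.0532] lo [0.401 0.324 0.05 ] hi [0.444 0.357 0.058] rect [422.7 339.1] [43.3 44.8] 83.2
side bot 0.06 74 mean [0.4179 0.3509 0.0694] lo [0.401 0.335 0.065] hi [0.441 0.358 0.072] rect [419.6 348.1] [43.4 20.4] 15.5
side bot 0.072 207 mean [0.418  0.3512 0.079 ] lo [0.401 0.334 0.072] hi [0.44  0.358 0.086] rect [418.8 346.4] [43.9 23. ] 21.6
side bot 0.086 437 mean [0.4222 0.3379 0.0899] lo [0.403 0.317 0.086] hi [0.443 0.357 0.092] rect [423.3 335.7] [42.5 44.8] 23.6
side hold 0.005 1037 mean [0.4729 0.089  0.0087] lo [0.417 0.032 0.006] hi [0.531 0.14  0.014] rect [474.1  80.5] [100.7 102.8] 29.4
side hold 0.055 475 mean [0.4739 0.0809 0.0618] lo [0.436 0.045 0.056] hi [0.508 0.119 0.068] rect [474.1  80.7] [62.  65.9] 29.2
side hold 0.068 443 mean [0.4728 0.078  0.0745] lo [0.435 0.042 0.068] hi [0.511 0.119 0.08 ] rect [484.7  61. ] [ 66.4 111. ] 29.7
side hold 0.08 159 mean [0.475  0.0781 0.0815] lo [0.433 0.036 
[... 654 characters left out ...]
 hi [0.441 0.353 0.096] rect [422.2 334. ] [42.  41.8] 0.6
top hold 0.005 1059 mean [0.4654 0.0922 0.0101] lo [0.414 0.021 0.006] hi [0.532 0.138 0.014] rect [465.2  83.4] [145.1 131.2] 17.9
top hold 0.055 673 mean [0.474  0.0771 0.0623] lo [0.444 0.048 0.058] hi [0.503 0.11  0.067] rect [473.3  79.7] [59.8 58.9] 29.4
top hold 0.068 189 mean [0.4776 0.0715 0.0766] lo [0.438 0.041 0.069] hi [0.509 0.116 0.08 ] rect [471.3  77.6] [63.2 62.6] 30.0
top hold 0.08 324 mean [0.4734 0.0766 0.0831] lo [0.433 0.037 0.08 ] hi [0.515 0.118 0.087] rect [473.7  77.9] [67.1 67.1] 29.7
top blue 1133 mean [0.4753 0.0762 0.0695] lo [0.438 0.042 0.059] hi [0.511 0.115 0.086] rect [476.9  76.4] [70.3 73.1] 28.0
```

```bash
python3 -c "
import cv2;print(cv2.imread('pics/m1s.png').shape)"
```

```text
(595, 525, 3)
```

View pics/m1s.png

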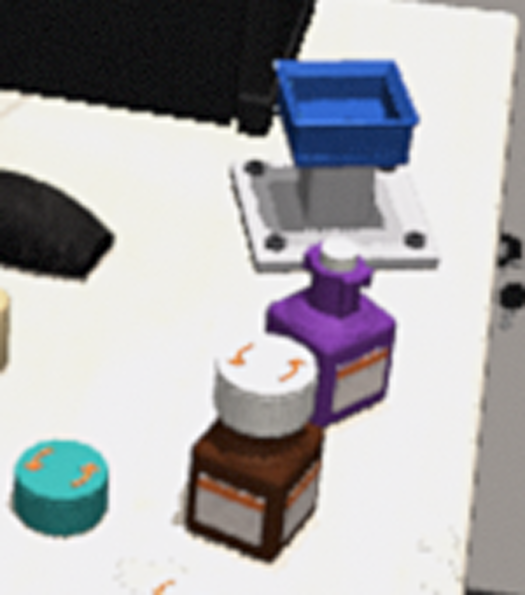

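View pics/m1t.png

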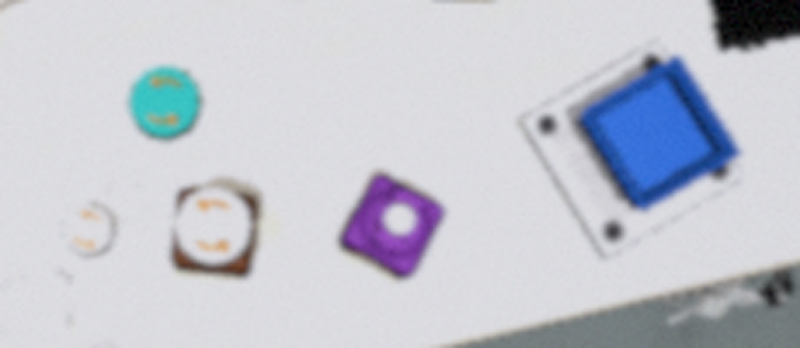

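```bash
cat >> h.py <<'E'
from scipy.spatial.transform import Rotation as R
def go(x,y,z,yaw=None):
    """needed shift from measured pose in tool units; yaw= desired jaw (tool z) world angle deg"""
    o=get_obs();r=R.from_rotvec(o['tool_rot']);t=r.inv().apply(np.array([x,y,z])-o['tool_pos'])/.3
    zz=r.as_matrix()[:,2];cur=np.degrees(np.arctan2(zz[1],zz[0]))
    print('t',round(o['time'],2),'pos',o['tool_pos'].round(4),'xaxis',r.as_matrix()[:,0].round(3),'jaw yaw',cur.round(1),'q',o['q'].round(2),'F',o['ft_force'].round(1),'w',round(o['grip_width'],4))
    print('shift',t.round(4), 'spin for yaw', None if yaw is None else round(-(((yaw-cur+180)%360)-180)/180,4))
E
python3 -c "
from h import *
go(.4222,.3355,.20,0)
print(R.from_rotvec(get_obs()['tool_rot']).as_matrix().round(3))"
```

```text
t 0.9 pos [0.1485 0.5035 0.2313] xaxis [-0. -0. -1.] jaw yaw 73.6 q [ 1.28  0.24 -0.01  1.32 -0.    1.57] F [-0.2 -0.8  0.6] w 0.0857
shift [ 0.1043 -1.0335 -0.2792] spin for yaw 0.4087
[[-0.    -0.959  0.283]
 [-0.     0.283  0.959]
 [-1.    -0.    -0.   ]]
```

>>> {"name": "carry_out", "arguments": {"plan": [[0.1, -0.95, -0.25, 0.4, -1], [0.1, -0.95, -0.25, 0.4, -1], [0.1, -0.95, -0.25, 0.4, -1], [0.1, -0.95, -0.25, 0.4, -1], [0.1, -0.95, -0.25, 0.4, -1], [0.1, -0.95, -0.25, 0.4, -1], [0.1, -0.95, -0.25, 0.4, -1], [0.1, -0.95, -0.25, 0.4, -1], [0.1, -0.95, -0.25, 0.4, -1], [0.1, -0.95, -0.25, 0.4, -1], [0.1, -0.95, -0.25, 0.4, -1], [0.1, -0.95, -0.25, 0.4, -1]]}}

```text
time: 1.9
tool_pos: [0.4007, 0.3509, 0.2013]
tool_rot: [-0.024, 1.571, 0.024]
ft_force: [0.2, -0.3, 0.5]
grip_width: 0.0851
```

```bash
python3 -c "
from h import *
go(.4222,.336,.12,-7)
go(.4222,.336,.067,-7)"
```

```text
t 1.9 pos [0.4007 0.3509 0.2013] xaxis [-0. -0. -1.] jaw yaw 1.7 q [ 0.72  0.26 -0.06  1.25 -0.    2.26] F [ 0.2 -0.3  0.5] w 0.0851
shift [ 0.2709 -0.0518  0.0701] spin for yaw 0.0486
t 1.9 pos [0.4007 0.3509 0.2013] xaxis [-0. -0. -1.] jaw yaw 1.7 q [ 0.72  0.26 -0.06  1.25 -0.    2.26] F [ 0.2 -0.3  0.5] w 0.0851
shift [ 0.4476 -0.0518  0.0701] spin for yaw 0.0486
```

>>> {"name": "carry_out", "arguments": {"plan": [[0.1, -0.052, 0.07, 0.048, -1], [0.2, -0.052, 0.07, 0.048, -1], [0.27, -0.052, 0.07, 0.048, -1], [0.27, -0.052, 0.07, 0.048, -1], [0.27, -0.052, 0.07, 0.048, -1]]}}

```text
time: 2.32
tool_pos: [0.4213, 0.3357, 0.12]
tool_rot: [0.093, 1.57, -0.095]
ft_force: [0.3, -0.7, -0.3]
grip_width: 0.0852
```

```bash
python3 m.py m2; python3 -c "
from h import *
go(.4222,.336,.066,-7)
"
```

```text
t 2.42 pos [0.4225 0.3367 0.1218] xaxis [ 0.001  0.001 -1.   ] jaw yaw -6.9 q [ 0.67  0.32 -0.19  1.06 -0.    2.36] F [0.  0.6 0.9] w 0.0854
shift [ 0.1859 -0.0027 -0.001 ] spin for yaw 0.0004
```

View pics/m2s.png

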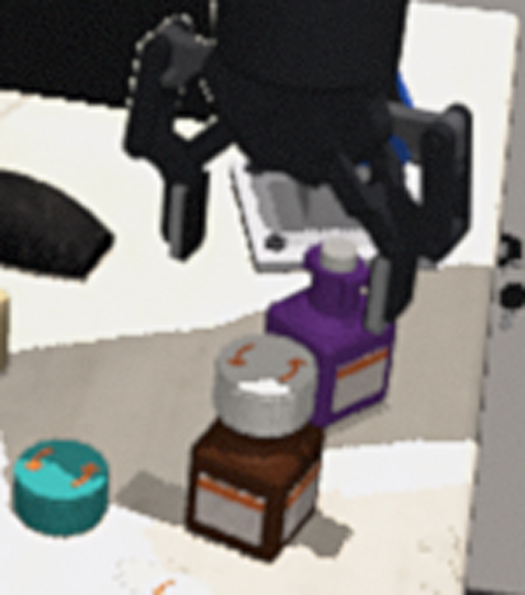

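>>> {"name": "carry_out", "arguments": {"plan": [[0.1, 0, 0, 0, -1], [0.185, 0, 0, 0, -1], [0.185, 0, 0, 0, -1], [0.185, 0, 0, 0, 1], [0.185, 0, 0, 0, 1], [0.185, 0, 0, 0, 1], [0.185, 0, 0, 0, 1], [0.185, 0, 0, 0, 1], [0.185, 0, 0, 0, 1], [0.185, 0, 0, 0, 1], [0.185, 0, 0, 0, 1], [0.185, 0, 0, 0, 1]]}}

```text
time: 3.42
tool_pos: [0.4224, 0.3362, 0.0651]
tool_rot: [0.097, 1.568, -0.096]
ft_force: [2.6, 0.6, 4.0]
grip_width: 0.0423
```

```bash
python3 m.py m3; python3 -c "
from h import *
go(.4222,.336,.15,-7)
"
```

```text
t 3.52 pos [0.4223 0.3362 0.065 ] xaxis [ 0.  0. -1.] jaw yaw -7.1 q [ 0.67  0.37 -0.27  0.93 -0.    2.37] F [3.3 0.5 3.8] w 0.0423
shift [-2.834e-01 -4.000e-04 -1.000e-04] spin for yaw -0.0004
```

View pics/m3s.png

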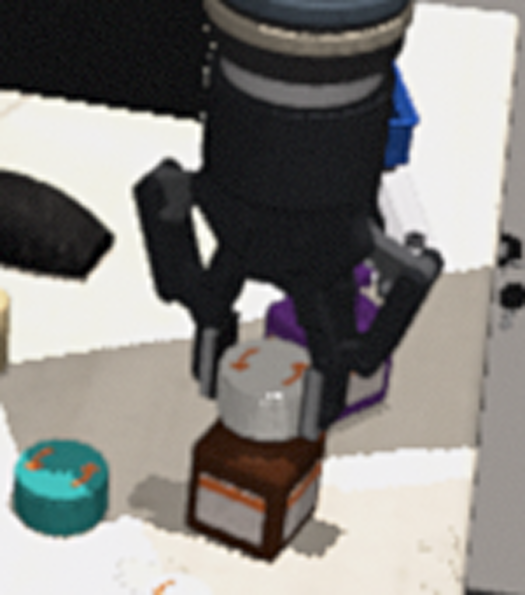

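>>> {"name": "carry_out", "arguments": {"plan": [[-0.05, 0, 0, 0, 1], [-0.12, 0, 0, 0, 1], [-0.22, 0, 0, 0, 1], [-0.32, 0, 0, 0, 1], [-0.4, 0, 0, 0, 1], [-0.4, 0, 0, 0, 1], [-0.4, 0, 0, 0, 1]]}}

```text
time: 4.1
tool_pos: [0.4218, 0.3358, 0.1847]
tool_rot: [0.097, 1.569, -0.097]
ft_force: [0.0, -0.3, -4.8]
grip_width: 0.0425
```

```bash
python3 m.py m4
python3 - <<'E'
from h import *
go(.4738,.0795,.19,29.5)
Z=np.load('c.npz')
for c in ['side','top']:
    W=Z[c+'W'];ok=Z[c+'d']&(np.hypot(W[...,0]-.4222,W[...,1]-.336)<.04)
    for lo,hi in [(.1,.17),(.118,.165),(.168,.178)]:
        Q=W[ok&(W[...,2]>lo)&(W[...,2]<hi)]
        if len(Q)<9: continue
        r=cv2.minAreaRect((Q[:,:2]*1000).astype(np.float32));print(c,len(Q),Q.min(0).round(3),Q.max(0).round(3),r)
E
```

```text
t 4.2 pos [0.421  0.3351 0.1829] xaxis [-0.003 -0.002 -1.   ] jaw yaw -7.1 q [ 0.67  0.28 -0.08  1.21  0.    2.37] F [ 0.6 -0.3 -3.3] w 0.043
shift [-0.0222 -0.8239  0.2796] spin for yaw -0.2032
side 1319 [0.395 0.314 0.116] [0.447 0.363 0.17 ] ((420.93658447265625, 336.47918701171875), (49.59262466430664, 49.055667877197266), 83.9925765991211)
side 1068 [0.395 0.314 0.118] [0.447 0.363 0.165] ((412.4249572753906, 347.2178955078125), (63.556949615478516, 35.56941604614258), 36.51112747192383)
side 287 [0.399 0.321 0.168] [0.443 0.361 0.178] ((421.4442138671875, 340.0530700683594), (39.72834396362305, 43.04844284057617), 86.8599853515625)
```

View pics/m4s.png

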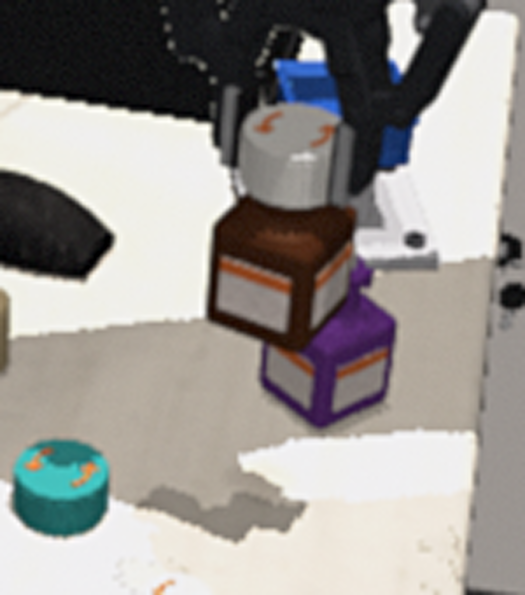

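>>> {"name": "carry_out", "arguments": {"plan": [[-0.03, -0.1, 0.03, -0.03, 1], [-0.03, -0.2, 0.07, -0.06, 1], [-0.03, -0.31, 0.11, -0.09, 1], [-0.03, -0.42, 0.15, -0.12, 1], [-0.03, -0.53, 0.18, -0.15, 1], [-0.03, -0.64, 0.22, -0.18, 1], [-0.03, -0.73, 0.25, -0.2, 1], [-0.03, -0.79, 0.27, -0.202, 1], [-0.03, -0.824, 0.28, -0.202, 1], [-0.03, -0.824, 0.28, -0.202, 1], [-0.03, -0.824, 0.28, -0.202, 1], [-0.03, -0.824, 0.28, -0.202, 1]]}}

```text
time: 5.2
tool_pos: [0.4745, 0.081, 0.1931]
tool_rot: [-0.4, 1.535, 0.401]
ft_force: [0.1, 0.1, -3.4]
grip_width: 0.0424
```

```bash
cat > f.py <<'E'
from h import *
go(.4738,.0795,.15,29.3)
Z=np.load('c.npz')
for c in ['side','top']:
    W=Z[c+'W'];ok=Z[c+'d']&(np.hypot(W[...,0]-.4738,W[...,1]-.0795)<.055)
    for lo,hi in [(.055,.0675),(.08,.088),(.1,.18),(.12,.165)]:
        Q=W[ok&(W[...,2]>lo)&(W[...,2]<hi)]
        if len(Q)<9: continue
        r=cv2.minAreaRect((Q[:,:2]*1000).astype(np.float32));print(c,lo,len(Q),Q.min(0).round(3),Q.max(0).round(3),np.round(r[0],1),np.round(r[1],1),round(r[2],1))
E
python3 m.py m5; python3 f.py
```

```text
t 5.3 pos [0.4746 0.0813 0.1935] xaxis [-0.001  0.    -1.   ] jaw yaw 29.4 q [ 0.17  0.18 -0.19  1.2   0.    1.23] F [-0.1  1.  -3.3] w 0.0427
shift [ 0.1449 -0.0038 -0.0052] spin for yaw 0.0003
side 0.055 465 [0.433 0.042 0.055] [0.515 0.123 0.067] [474.   80.6] [62.4 66.9] 30.4
side 0.08 160 [0.431 0.035 0.08 ] [0.518 0.122 0.085] [474.8  79.3] [67.9 71.3] 28.9
side 0.1 940 [0.443 0.056 0.123] [0.505 0.114 0.18 ] [472.8  83.1] [50.2 49.9] 28.9
side 0.12 597 [0.443 0.074 0.123] [0.505 0.114 0.165] [476.7  96.8] [35.7 63.8] 80.4
top 0.055 230 [0.433 0.069 0.056] [0.497 0.119 0.067] [464.2  93.1] [59.4 32.6] 23.1
top 0.08 216 [0.429 0.044 0.08 ] [0.516 0.121 0.087] [472.   80.7] [67.  60.5] 29.7
top 0.1 315 [0.443 0.072 0.131] [0.491 0.111 0.18 ] [466.3  92.6] [48.7 22.5] 27.2
top 0.12 124 [0.443 0.085 0.131] [0.491 0.111 0.165] [465.   98.8] [49.6 15.6] 15.4
```

View pics/m5s.png

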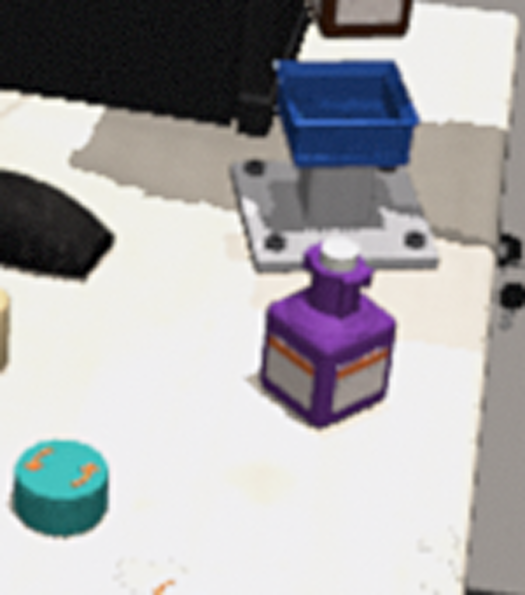

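```bash
python3 -c "
from h import *
go(.4745,.079,.158,29.3)
go(.4745,.079,.143,29.3)"
```

```text
t 5.3 pos [0.4746 0.0813 0.1935] xaxis [-0.001  0.    -1.   ] jaw yaw 29.4 q [ 0.17  0.18 -0.19  1.2   0.    1.23] F [-0.1  1.  -3.3] w 0.0427
shift [ 0.1182 -0.0064 -0.004 ] spin for yaw 0.0003
t 5.3 pos [0.4746 0.0813 0.1935] xaxis [-0.001  0.    -1.   ] jaw yaw 29.4 q [ 0.17  0.18 -0.19  1.2   0.    1.23] F [-0.1  1.  -3.3] w 0.0427
shift [ 0.1682 -0.0064 -0.004 ] spin for yaw 0.0003
```

>>> {"name": "carry_out", "arguments": {"plan": [[0.05, -0.006, -0.004, 0, 1], [0.1, -0.006, -0.004, 0, 1], [0.125, -0.006, -0.004, 0, 1], [0.125, -0.006, -0.004, 0, 1], [0.125, -0.006, -0.004, 0, 1]]}}

```text
time: 5.72
tool_pos: [0.4746, 0.0786, 0.1563]
tool_rot: [-0.401, 1.534, 0.401]
ft_force: [-0.3, 0.1, -3.7]
grip_width: 0.0425
```

```bash
python3 m.py m6; python3 f.py; python3 -c "
from h import *
p=np.load('c.npz')['sidep']
save('m6c',cv2.resize(p[110:230,350:470],None,fx=5,fy=5,interpolation=cv2.INTER_CUBIC))"
```

```text
t 5.82 pos [0.4752 0.0785 0.157 ] xaxis [ 0.001  0.    -1.   ] jaw yaw 29.3 q [ 0.16  0.2  -0.26  1.11 -0.    1.22] F [-0.2  0.3 -4.1] w 0.0426
shift [ 0.0233  0.0053 -0.0025] spin for yaw 0.0001
side 0.055 391 [0.433 0.044 0.055] [0.514 0.121 0.067] [474.1  80.5] [62.4 66. ] 29.8
side 0.08 110 [0.43 0.06 0.08] [0.519 0.125 0.084] [474.6  80.7] [68.8 69.4] 26.8
side 0.1 1434 [0.44  0.055 0.1  ] [0.508 0.111 0.18 ] [472.5  81.1] [69.9 50.2] 34.0
side 0.12 692 [0.443 0.057 0.12 ] [0.504 0.111 0.165] [471.   83.9] [63.6 44. ] 20.5
top 0.055 151 [0.433 0.074 0.055] [0.505 0.119 0.067] [468.   84.8] [59.5 50.1] 23.8
top 0.08 202 [0.43  0.048 0.08 ] [0.51  0.121 0.088] [469.9  84.5] [67.  52.2] 29.9
top 0.1 430 [0.44  0.066 0.1  ] [0.5   0.108 0.18 ] [466.6  89.6] [69.2 21.9] 28.4
top 0.12 270 [0.443 0.068 0.12 ] [0.493 0.108 0.165] [464.   88.3] [54.6 21.5] 29.2
```

View pics/m6c.png

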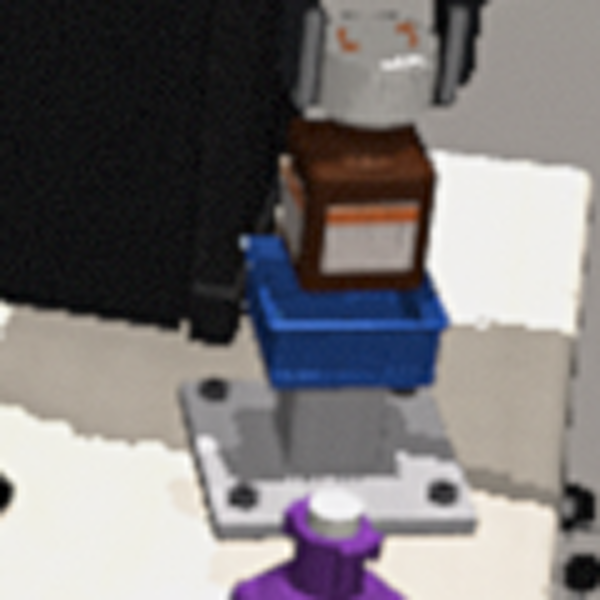

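Run:
```python
from h import *
Z=np.load('c.npz')
for c in ['side','top']:
    W=Z[c+'W'];ok=Z[c+'d']&(np.hypot(W[...,0]-.4738,W[...,1]-.0795)<.05)
    Q=W[ok&(W[...,2]>.095)&(W[...,2]<.148)]; r=cv2.minAreaRect((Q[:,:2]*1000).astype(np.float32));print(c,len(Q),r)
```

```text
side 897 ((472.8987121582031, 81.78170013427734), (49.16001892089844, 49.19709777832031), 31.966175079345703)
top 316 ((466.5106506347656, 89.79292297363281), (48.7025146484375, 21.320096969604492), 29.5942440032959)
```

```bash
python3 -c "
from h import *
go(.4755,.078,.14,29.3)
go(.4755,.078,.127,29.3)"
```

```text
t 5.82 pos [0.4752 0.0785 0.157 ] xaxis [ 0.001  0.    -1.   ] jaw yaw 29.3 q [ 0.16  0.2  -0.26  1.11 -0.    1.22] F [-0.2  0.3 -4.1] w 0.0426
shift [ 0.0567 -0.0018 -0.0001] spin for yaw 0.0001
t 5.82 pos [0.4752 0.0785 0.157 ] xaxis [ 0.001  0.    -1.   ] jaw yaw 29.3 q [ 0.16  0.2  -0.26  1.11 -0.    1.22] F [-0.2  0.3 -4.1] w 0.0426
shift [ 0.1    -0.0018 -0.0001] spin for yaw 0.0001
```

>>> {"name": "carry_out", "arguments": {"plan": [[0.01, -0.002, 0, 0, 1], [0.025, -0.002, 0, 0, 1], [0.04, -0.002, 0, 0, 1], [0.055, -0.002, 0, 0, 1], [0.055, -0.002, 0, 0, 1]]}}

```text
time: 6.23
tool_pos: [0.4745, 0.0774, 0.1387]
tool_rot: [-0.401, 1.535, 0.401]
ft_force: [-0.8, 0.3, -3.9]
grip_width: 0.0424
```

>>> {"name": "carry_out", "arguments": {"plan": [[0.01, 0, 0, 0, 1], [0.02, 0, 0, 0, 1], [0.03, 0, 0, 0, 1], [0.03, 0, 0, 0, 1]]}}

```text
time: 6.57
tool_pos: [0.4748, 0.0775, 0.1302]
tool_rot: [-0.401, 1.534, 0.401]
ft_force: [-0.4, 0.2, -3.9]
grip_width: 0.0425
```

>>> {"name": "carry_out", "arguments": {"plan": [[0.005, 0, 0, 0, 1], [0.01, 0, 0, 0, 1], [0.013, 0, 0, 0, 1], [0.013, 0, 0, 0, 1], [0.013, 0, 0, 0, 1], [0.013, 0, 0, 0, 1]]}}

```text
time: 7.07
tool_pos: [0.4752, 0.0776, 0.1272]
tool_rot: [-0.401, 1.533, 0.401]
ft_force: [-1.5, -1.8, 2.9]
grip_width: 0.0423
```

```bash
python3 m.py m7; python3 -c "
from h import *
go(.4755,.078,.12,29.3)
p=np.load('c.npz')['sidep']
save('m7c',cv2.resize(p[110:230,350:470],None,fx=5,fy=5,interpolation=cv2.INTER_CUBIC))
Z=np.load('c.npz')
for c in ['side','top']:
    W=Z[c+'W'];ok=Z[c+'d']&(np.hypot(W[...,0]-.4738,W[...,1]-.0795)<.05)
    Q=W[ok&(W[...,2]>.088)&(W[...,2]<.118)]; r=cv2.minAreaRect((Q[:,:2]*1000).astype(np.float32));print(c,len(Q),r)
    print(np.histogram(W[ok&(W[...,2]>.1)][:,2],bins=np.arange(.1,.16,.004)))
"
```

```text
t 7.17 pos [0.4752 0.0776 0.1271] xaxis [ 0. -0. -1.] jaw yaw 29.3 q [ 0.16  0.22 -0.31  1.04 -0.    1.22] F [-0.7 -0.6  3.5] w 0.0425
shift [0.0237 0.0008 0.0015] spin for yaw -0.0001
side 550 ((474.9630432128906, 78.9774169921875), (48.22121810913086, 51.95256423950195), 31.6108455657959)
(array([ 56,  68,  93, 112,  65,   8,  12,  57,  65,  78,  81,  78, 250,
        46]), array([0.1  , 0.104, 0.108, 0.112, 0.116, 0.12 , 0.124, 0.128, 0.132,
       0.136, 0.14 , 0.144, 0.148, 0.152, 0.156]))
top 230 ((465.0931091308594, 93.2569580078125), (51.45325469970703, 30.554279327392578), 31.6001033782959)
(array([19, 19, 42, 94, 20,  1,  0,  8, 11, 23, 20, 25, 87, 86]), array([0.1  , 0.104, 0.108, 0.112, 0.116, 0.12 , 0.124, 0.128, 0.132,
       0.136, 0.14 , 0.144, 0.148, 0.152, 0.156]))
```

View pics/m7c.png

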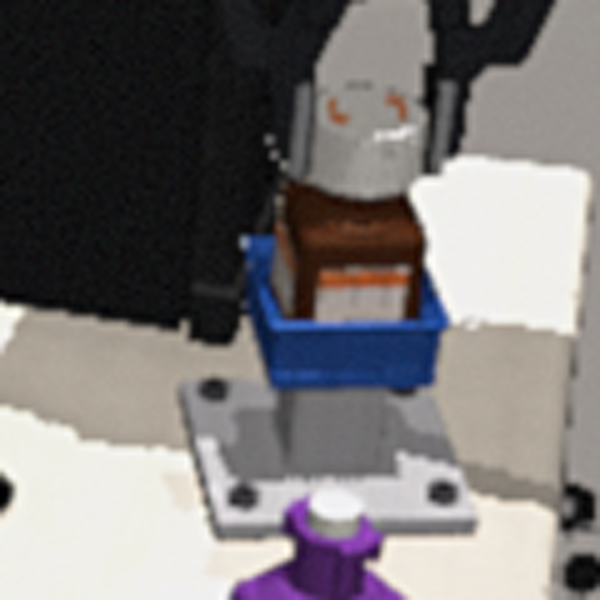

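>>> {"name": "carry_out", "arguments": {"plan": [[0.01, 0, 0, 0, 1], [0.018, 0, 0, 0, 1], [0.025, 0, 0, 0, 1], [0.025, 0, 0, 0, 1], [0.025, 0, 0, 0, 1]]}}

```text
time: 7.58
tool_pos: [0.4753, 0.0775, 0.121]
tool_rot: [-0.401, 1.532, 0.4]
ft_force: [-8.3, -2.4, 24.6]
grip_width: 0.0425
```

```bash
python3 m.py m8; python3 -c "
from h import *
go(.4755,.078,.12,29.3);print(get_obs()['moment'])
Z=np.load('c.npz');p=Z['sidep']
save('m8c',cv2.resize(p[110:190,380:460],None,fx=7,fy=7,interpolation=cv2.INTER_CUBIC))
for c in ['side','top']:
    W=Z[c+'W'];ok=Z[c+'d']&(np.hypot(W[...,0]-.4738,W[...,1]-.0795)<.05)
    print(np.histogram(W[ok&(W[...,2]>.1)][:,2],bins=np.arange(.1,.16,.002)))
"
```

```text
t 7.68 pos [0.4753 0.0775 0.121 ] xaxis [ 0.002 -0.    -1.   ] jaw yaw 29.3 q [ 0.16  0.23 -0.32  1.02 -0.    1.22] F [-7.9 -1.6 24.6] w 0.0422
shift [0.0032 0.001  0.0013] spin for yaw -0.0001
[-0.3919106   1.62362638 -0.03392953]
(array([ 26,  27,  39,  29,  43,  59,  63,  31,  13,   3,  16,  25,  25,
        41,  34,  37,  37,  41,  40,  35,  49, 108, 133,  28,  19,  21,
        24,  15,  19]), array([0.1  , 0.102, 0.104, 0.106, 0.108, 0.11 , 0.112, 0.114, 0.116,
       0.118, 0.12 , 0.122, 0.124, 0.126, 0.128, 0.13 , 0.132, 0.134,
       0.136, 0.138, 0.14 , 0.142, 0.144, 0.146, 0.148, 0.15 , 0.152,
       0.154, 0.156, 0.158]))
(array([ 4,  7,  6,  7, 20, 18, 54, 35, 12,  3,  2,  3,  8,  6,  6,  9, 11,
        7, 12, 13, 18, 20, 65, 50, 24,  2,  3,  1,  3]), array([0.1  , 0.102, 0.104, 0.106, 0.108, 0.11 , 0.112, 0.114, 0.116,
       0.118, 0.12 , 0.122, 0.124, 0.126, 0.128, 0.13 , 0.132, 0.134,
       0.136, 0.138, 0.14 , 0.142, 0.144, 0.146, 0.148, 0.15 , 0.152,
       0.154, 0.156, 0.158]))
```

View pics/m8c.png

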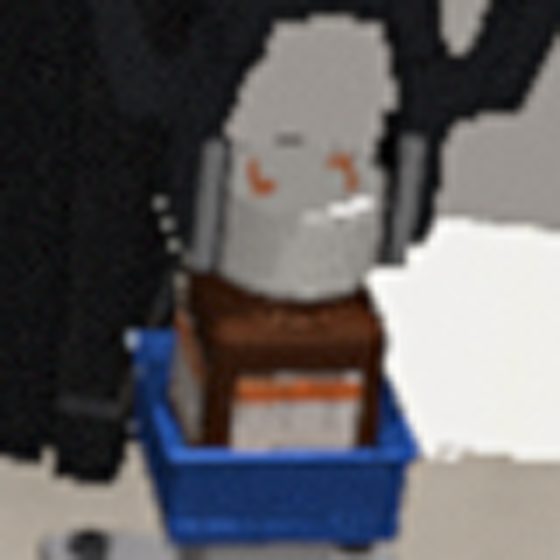

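>>> {"name": "carry_out", "arguments": {"plan": [[-0.003, 0, 0, -0.03, 1], [-0.003, 0, 0, -0.065, 1], [-0.003, 0, 0, -0.1, 1], [-0.003, 0, 0, -0.135, 1], [-0.003, 0, 0, -0.17, 1], [-0.003, 0, 0, -0.205, 1]]}}

```text
time: 8.18
tool_pos: [0.4764, 0.0779, 0.121]
tool_rot: [-0.903, 1.373, 0.901]
ft_force: [-0.3, 0.4, 9.0]
grip_width: 0.0424
```

```bash
python3 m.py m9; python3 -c "
from h import *
go(.4755,.078,.12,29.3);print(get_obs()['moment'])
Z=np.load('c.npz');p=Z['sidep']
save('m9c',cv2.resize(p[110:190,380:460],None,fx=7,fy=7,interpolation=cv2.INTER_CUBIC))
"
```

```text
t 8.28 pos [0.4764 0.0779 0.121 ] xaxis [ 0.003  0.001 -1.   ] jaw yaw 66.5 q [ 0.16  0.23 -0.32  1.02  0.    0.57] F [ 0.   0.3 10. ] w 0.0425
shift [ 0.0034  0.0029 -0.0009] spin for yaw 0.2064
[ 0.06223611  0.05877916 -0.01327622]
```

View pics/m9c.png

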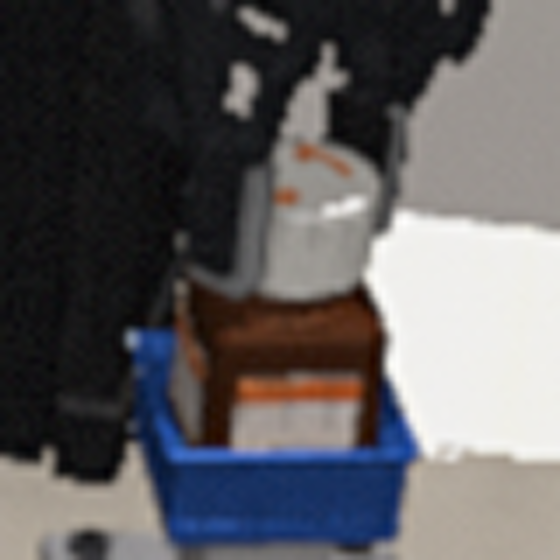

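The cap turned with the fingers about 37°: its arrows have moved to around (320,160) and (285,197), and the bottle body has not moved. The downward force on it is about 13 N. I'll keep turning.

>>> {"name": "carry_out", "arguments": {"plan": [[0, 0, 0, -0.03, 1], [0, 0, 0, -0.065, 1], [0, 0, 0, -0.1, 1], [0, 0, 0, -0.135, 1], [0, 0, 0, -0.17, 1], [0, 0, 0, -0.205, 1], [0, 0, 0, -0.24, 1], [0, 0, 0, -0.26, 1], [0, 0, 0, -0.26, 1]]}}

```text
time: 9.03
tool_pos: [0.4762, 0.078, 0.121]
tool_rot: [-1.502, 0.987, 1.499]
ft_force: [0.5, -0.5, 8.8]
grip_width: 0.0423
```

```bash
python3 -c "
from h import *
go(.4755,.078,.12,29.3);print(get_obs()['moment'])
p,d=capture('side')
save('m10c',cv2.resize(p[110:190,380:460],None,fx=7,fy=7,interpolation=cv2.INTER_CUBIC))
"
```

```text
t 9.03 pos [0.4762 0.078  0.121 ] xaxis [ 0.002  0.001 -1.   ] jaw yaw 113.2 q [ 0.16  0.23 -0.32  1.02  0.   -0.24] F [ 0.5 -0.5  8.8] w 0.0423
shift [0.0034 0.0023 0.0009] spin for yaw 0.4663
[0.18195526 0.16521574 0.08744398]
```

View pics/m10c.png

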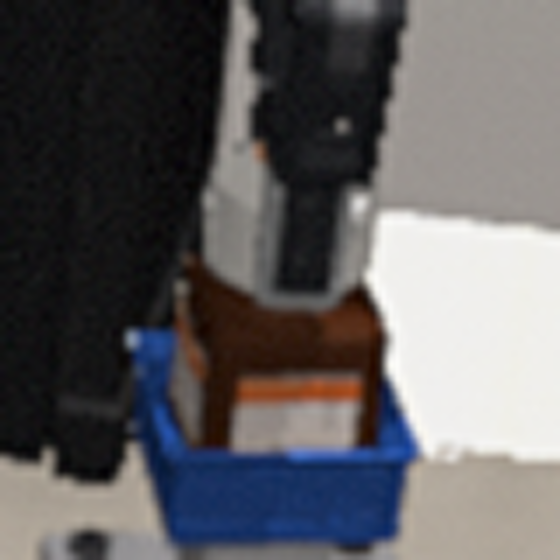

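>>> {"name": "carry_out", "arguments": {"plan": [[-0.02, 0, 0, 0, 1], [-0.04, 0, 0, 0, 1], [-0.06, 0, 0, 0, 1], [-0.08, 0, 0, 0, 1], [-0.08, 0, 0, 0, 1]]}}

```text
time: 9.5
tool_pos: [0.4755, 0.0776, 0.1452]
tool_rot: [-1.499, 0.991, 1.497]
ft_force: [-0.2, 0.5, -0.5]
grip_width: 0.0425
```

```bash
python3 -c "
from h import *
go(.4755,.078,.12,29.3)
p,d=capture('side')
save('m11c',cv2.resize(p[90:190,370:470],None,fx=6,fy=6,interpolation=cv2.INTER_CUBIC))
"
```

```text
t 9.5 pos [0.4755 0.0776 0.1452] xaxis [ 0.001  0.    -1.   ] jaw yaw 113.0 q [ 0.16  0.21 -0.28  1.08 -0.   -0.24] F [-0.2  0.5 -0.5] w 0.0425
shift [ 0.0841 -0.0004  0.0012] spin for yaw 0.4649
```

View pics/m11c.png

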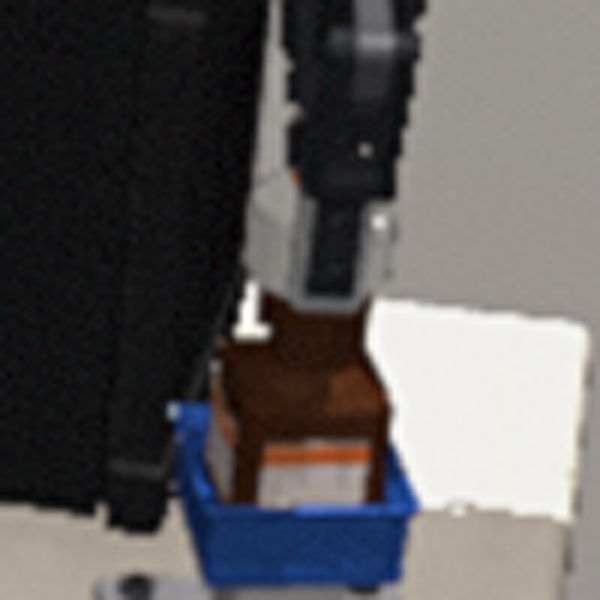

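The cap is free: the neck shows below the skirt and the bottle is still seated in the pocket. I'll lift further.

>>> {"name": "carry_out", "arguments": {"plan": [[-0.05, 0, 0, 0, 1], [-0.1, 0, 0, 0, 1], [-0.15, 0, 0, 0, 1], [-0.19, 0, 0, 0, 1], [-0.19, 0, 0, 0, 1], [-0.19, 0, 0, 0, 1], [-0.19, 0, 0, 0, 1]]}}

```text
time: 10.13
tool_pos: [0.4747, 0.0775, 0.2003]
tool_rot: [-1.498, 0.993, 1.499]
ft_force: [-0.4, -0.5, 0.3]
grip_width: 0.0429
```

```bash
python3 m.py m12
python3 - <<'E'
from h import *
go(.4755,.078,.12,29.3)
Z=np.load('c.npz');p=Z['sidep']
save('m12c',cv2.resize(p[60:190,360:480],None,fx=4.6,fy=4.6,interpolation=cv2.INTER_CUBIC))
W=Z['sideW'];ok=Z['sided']&(np.hypot(W[...,0]-.4738,W[...,1]-.0795)<.05)
for lo,hi in [(.088,.12),(.12,.155)]:
    Q=W[ok&(W[...,2]>lo)&(W[...,2]<hi)]; r=cv2.minAreaRect((Q[:,:2]*1000).astype(np.float32));print(len(Q),r,Q[:,2].max())
print(np.histogram(W[ok&(W[...,2]>.1)][:,2],bins=np.arange(.1,.24,.004)))
for l in ['weight_1','oil_dropper','marker_pen','micrometer','cap']:
    print(l,[(r['location'].round(3) if hasattr(r['location'],'round') else r['location'],round(r['confidence'],2)) for r in recognise('side',l)][:3])
E
```

```text
t 10.23 pos [0.4746 0.0775 0.2003] xaxis [-0.002 -0.    -1.   ] jaw yaw 113.0 q [ 0.16  0.18 -0.17  1.22 -0.   -0.24] F [ 0.5 -0.3  0.2] w 0.0425
shift [ 2.675e-01 -4.000e-03  2.000e-04] spin for yaw 0.4649
576 ((475.7897033691406, 76.82208251953125), (48.19202423095703, 58.18959426879883), 30.808500289916992) 0.11991302672982163
301 ((473.03924560546875, 79.88865661621094), (33.89784240722656, 24.842098236083984), 33.439430236816406) 0.15102476841671997
(array([ 55,  59, 113, 102,  70,  32,  34,  35,  34,  60,  48,  21,  37,
         0,   0,   0,   0,   0,   0,   0,   0,   0,   0,   0,   4,  43,
        45,  57,  54,  52, 103,  56,  35,  46]), array([0.1  , 0.104, 0.108, 0.112, 0.116, 0.12 , 0.124, 0.128, 0.132,
       0.136, 0.14 , 0.144, 0.148, 0.152, 0.156, 0.16 , 0.164, 0.168,
       0.172, 0.176, 0.18 , 0.184, 0.188, 0.192, 0.196, 0.2  , 0.204,
       0.208, 0.212, 0.216, 0.22 , 0.224, 0.228, 0.232, 0.236]))
weight_1 [([0.5866, 0.2922, 0.0361], 0.77)]
oil_dropper [([0.5887, 0.3465, 0.0448], 0.58)]
marker_pen [([0.5578, 0.5051, 0.013], 0.81)]
micrometer [([0.408, 0.5715, 0.0124], 0.7)]
cap [([0.4264, 0.4187, 0.018], 0.89), ([0.5013, 0.3781, 0.023], 0.75), ([0.4832, 0.0934, 0.22], 0.7)]
```

View pics/m12c.png

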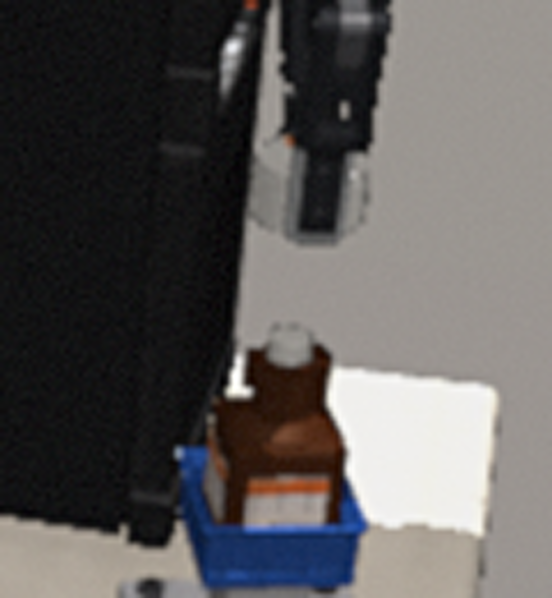

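```bash
python3 -c "
from workcell import *
print(close_job())"
```

```text
the job is handed in; nothing more can be done
None
```

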